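# Index the drilling table four clicks and lock it

## Robot

A 7-joint arm with a two-finger parallel gripper is mounted at the origin on the work surface. World frame = base frame: x ahead of the robot, y to its left, z up, the work surface at z = 0. Lengths are in m, angles in rad, forces in N, time in s.
With the tool pointing down it reaches from about 0.4 to 0.85 m from the base axis. Payload 6.9 kg.
Tool frame: the origin (TCP) lies on the mounting face of the last link; the fingertips stand 173 mm ahead of it and the grasp point (between the pads) lies 155 mm ahead of it; z points along the fingers, y is the line along which they close (so a half turn about z gives the same grasp; the last joint's range is limited). The gripper opens to 85 mm and grips with 20 to 120 N. Pads are 22 mm wide; open, the fingers measure 114 mm over their backs; the gripper's body (76 mm by 85 mm) begins 54 mm behind the grasp point. The pads swing forward as they close: fully open they stand 13 mm farther back than shut.
Start: joints at [-1.022, 0.507, -0.238, 1.5, 0.126, 1.149, -0.155], TCP at [0.268, 0.564, 0.405] pointing down, gripper open.
Joint ranges: [-3.08, 3.08], [-0.24, 2.05], [-1.43, 1.35], [0, 2.5], [-1.52, 4.66], [0.17, 1.96], [-2.89, 2.89]. Speed limits (rad/s): [2.39, 2.39, 3.14, 3.14, 3.14, 3.14, 3.14].

## Interface

Orientations are given as a unit quaternion [x, y, z, w].
In Python, from cell import status, cams, ctrl gives the robot as it stands. The module is installed in compiled form; this text tells all that it offers.
- The arm moves only by the shell command python3 -m handwheel 'ROWS' [FORCE]. ROWS is JSON, a list of rows, each a list of 7 numbers: the shift along the tool's x, y, z in mm, then the turn, a rotation vector about the tool's x, y, z in degrees, then the opening, from -1 (shut) to 1 (fully open), so that 0 is half open. In form: [[x, y, z, ax, ay, az, gripper], ...]. A call has 1 to 12 rows; each row is the pose to reach, as a shift and turn from the pose commanded when the call began, along the tool's axes at that moment; what a row does not reach only later rows make up. A row lasts 1/12 s, in which the tool goes at most 41.7 mm and 7.16 degrees, less where a joint would pass 70% of its speed; a pose out of reach is approached as far as the arm can. A call with a gripper value outside its range is refused whole. The fingers move at their own pace and stop on an object; FORCE is the grip in N (left out, the last holds). Time passes only in rows, so rows that repeat a pose let the fingers close. It gives the time, the measured TCP pose, the force, the opening and the grip force at its end, in the units of the state.
- status.state(): the state, without advancing time (a new reading comes with each control period).
- cams.get_image(name): name is "scene" or "top" or "wrist"; returns a dict with "image" (480x640x3 uint8, red, green, blue), "mtx" (3x3 intrinsics, pixels), "extrinsics" (4x4, takes a point from world to camera coordinates). Camera axes: x right, y up, looking along -z (the intrinsics and any distortion apply to the point x, -y, -z); pixel columns grow to the right and rows downward; lengths in m; the calibration is good to about 2 mm. A picture is of the moment at which its call begins. There is no depth.
- ctrl.finish_job(): hands the job in; it is judged then, once.
The state is a dict: "t": time; "joints": joint angles; "joint_vel": joint speeds; "joint_efforts": joint torques, N m; "eef_pos": TCP position; "orientation": TCP orientation; "ft_force": force on the tool from outside, world axes, zero at the start; "moment": the same for the moment, N m; "width": finger opening in m; "grip_force": force on a finger pad.
Only numpy, scipy, OpenCV 4.12 (cv2) and the standard library are available. Lean on these libraries where they do the work, as an engineer would, in place of code of your own. Each camera call takes 0.05 s, during which the arm holds its last target. There are 200 camera calls.

## Task

Bring the next hole position round: with a fingertip against the upright stud, gently push the round plate of the indexing table clockwise (seen from above) exactly four clicks, without going on into a fifth, and then push the lock lever over to its other stop. Only push: do not pinch or lift anything, leave the ring blank sitting on its spigot, and leave the other things on the bench alone.

Things in the scene. Friction and masses are not known exactly. Their poses are not given: they have to be found in the camera images.
- index_base: the fixed indexing table: a grey cast body 170 x 170 mm and 58 mm high, bolted to the bench; origin at the centre of its underside, z up. The round plate (dial) turns on top of it. A spring-plunger boss sticks out of its -x side (to 121 mm from the centre), the lock lever sits at its -y side
- dial_center (a point): point on the plate's vertical axis, level with the plate's upper face (76 mm above the bench). The dark metal plate is 150 mm across and 16 mm thick, turns endlessly about this axis either way, and has a click stop every 30 degrees
- stud (a point): point on the axis of the one upright steel stud on the plate, 18 mm above the plate's face. Stud: 58 mm from the plate's axis, 14 mm in diameter, 18 mm ball top, 35 mm tall; it turns with the plate. It starts on the base's +y side; clockwise from above takes it towards the base's +x side. There is free room all round it for a fingertip
- blank_center (a point): the centre of a loose steel ring blank, 52 mm across, 20 mm high with a 23 mm hole, sitting over a 20 mm spigot (12 mm high) in the middle of the plate; it may turn with the plate
- lock_lever (a joint): swing of the lock lever about its vertical pivot, rad: near 0 unlocked (as it starts), 1.2 against the locked stop; it grows anticlockwise seen from above. It stays where it is left and takes about 2 N at its grip to move
- lever_grip (a point): the middle of the lever's upright black grip, a cylinder 17 mm in diameter, 32 mm tall (42 to 74 mm above the bench); point 64 mm above the bench, 55 mm from the pivot
- lever_hinge (a point): point on the lever's vertical pivot axis, 30 mm above the bench, 100 mm from the plate's axis on the base's -y side; the steel hub is 26 mm across, its top 50 mm above the bench
- vee_block: bystander, to be left alone: steel vee block, 60 x 40 x 40 mm; origin at the centre of its underside
- wrench: bystander, to be left alone: open-ended wrench lying flat, handle to its own -x
- oil_bottle: bystander, to be left alone: white oil bottle, 50 mm across, 130 mm tall; origin at the centre of its underside
- screwdriver: bystander, to be left alone: screwdriver lying flat, handle to its own -x
- end_mill: bystander, to be left alone: steel milling cutter standing upright, 32 mm across, 70 mm tall; origin at the centre of its underside
- screw_jar: bystander, to be left alone: glass jar with steel lid, 64 mm across, 75 mm tall; origin at the centre of its underside
- slug: bystander, to be left alone: aluminium slug standing upright, 40 mm across, 35 mm tall; origin at the centre of its underside
- dial: the turning plate with stud and spigot; origin on its axis, 60 mm above the bench; its +y points to the stud. It starts at rest in a stop. Leaving a stop takes up to about 8 N sideways at the stud; past half-way to the next stop it snaps on by itself, ahead of the finger, and stays in that stop
Not all that is in view belongs to the job. Leave any purple or yellow look-alike of the part that bears blank_center alone.

How it is judged:
By the outcome, as a careful person would: the job done as asked, in the order asked, and still so for the second after the job is handed in, with the robot touching nothing.
It also fails if it takes over 69 s, if anything falls off the work surface, if the arm or the gripper's body presses on something with over 40 N, if the wrist force passes 120 N, or if a joint passes its speed limit or range.

## Working session

There is one attempt and no reset: what is moved stays moved. The work goes in short steps, Python scripts to look and compute and a shell command to move; the robot and the scene stay as the last step left them, time stands still between calls to the robot, and variables do not carry over. Pictures are saved under pics/ and viewed, at most 10 in all, crops included, and the job is handed in when it is done.

```bash
mkdir -p pics; cat > h.py <<'E'
import numpy as np, cv2
from cell import status, cams, ctrl
from scipy.spatial.transform import Rotation as R
def grab(n,f):
    d=cams.get_image(n); im=d["image"]; cv2.imwrite(f"pics/{f}.png",cv2.cvtColor(im,cv2.COLOR_RGB2BGR)); np.savez(f"pics/{f}.npz",K=d["mtx"],E=d["extrinsics"]); return im
def cal(f):
    d=np.load(f"pics/{f}.npz"); return d["K"],d["E"]
def ray(f,u,v):
    K,E=cal(f); p=np.linalg.inv(K)@[u,v,1]; d=E[:3,:3].T@[p[0],-p[1],-p[2]]; return -E[:3,:3].T@E[:3,3], d
def plane(f,u,v,z):
    o,d=ray(f,u,v); return o+d*(z-o[2])/d[2]
def proj(f,P):
    K,E=cal(f); c=E[:3,:3]@np.asarray(P)+E[:3,3]; q=K@[c[0],-c[1],-c[2]]; return q[:2]/q[2]
def tool(P):  # world delta point in tool mm
    s=status.state(); return R.from_quat(s["orientation"]).inv().apply(np.asarray(P)-s["eef_pos"])*1000
E
python3 - <<'E'
from h import *
grab("top","top0"); grab("scene","scene0")
s=status.state(); print(s); print(R.from_quat(s["orientation"]).as_matrix().round(3))
for f in("top0","scene0"): print(cal(f))
E
```

```text
{'t': 0.1, 'joints': array([-1.0215369 ,  0.50825422, -0.23750631,  1.5010267 ,  0.12570549,
        1.14892362, -0.15479875]), 'joint_vel': array([ 0.00067174, -0.00271847,  0.00021237, -0.00152721, -0.00045783,
        0.0004386 , -0.00188864]), 'joint_efforts': array([-4.55297690e-03, -6.21842909e+01, -2.19440214e+00, -2.50206149e+01,
        1.25365524e-02,  7.84083823e-03, -2.41256555e-05]), 'eef_pos': array([0.26833524, 0.56427297, 0.40391736]), 'orientation': array([ 2.20067228e-01,  9.75484370e-01, -7.97355937e-04, -1.54656225e-04]), 'ft_force': array([ 0.34674741,  0.63410095, -1.07530002]), 'moment': array([-0.00873525, -0.01215335,  0.00801104]), 'grip_force': 0.0, 'width': 0.08565793179139851}
[[-0.903  0.429 -0.001]
 [ 0.429  0.903 -0.001]
 [-0.    -0.002 -1.   ]]
(array([[551.44610659,   0.        , 325.34770748],
       [  0.        , 551.44610659, 247.96170783],
       [  0.        ,   0.        ,   1.        ]]), array([[-0.00818637, -0.99995505, -0.00478406, -0.01055797],
       [ 0.99044397, -0.008767  ,  0.13763681, -0.56558733],
       [-0.13767257, -0.0036116 ,  0.99047121, -1.35246292],
       [ 0.        ,  0.        ,  0.        ,  1.        ]]))
(array([[568.71217146,   0.        , 319.53814637],
       [  0.        , 568.71217146, 231.47719903],
       [  0.        ,   0.        ,   1.        ]]), array([[-2.80276537e-01,  9.59919167e-01, -5.05107612e-04,
         1.88408945e-01],
       [-7.15372007e-01, -2.08522902e-01,  6.66904109e-01,
         3.47896407e-01],
       [ 6.40068710e-01,  1.87278914e-01,  7.45143378e-01,
        -1.57272808e+00],
       [ 0.00000000e+00,  0.00000000e+00,  0.00000000e+00,
         1.00000000e+00]]))
```

View pics/top0.png

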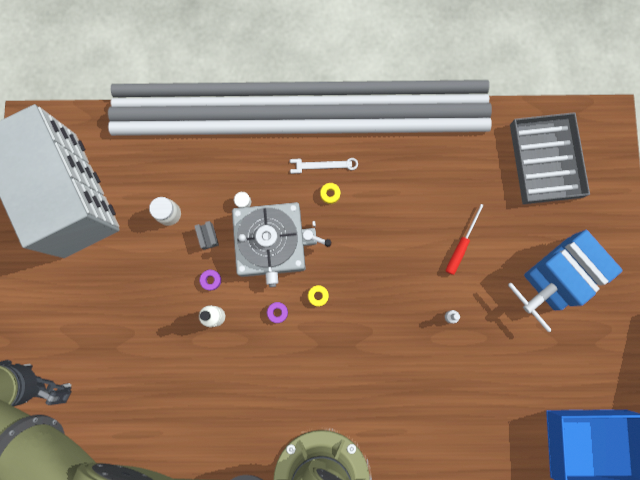

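View pics/scene0.png

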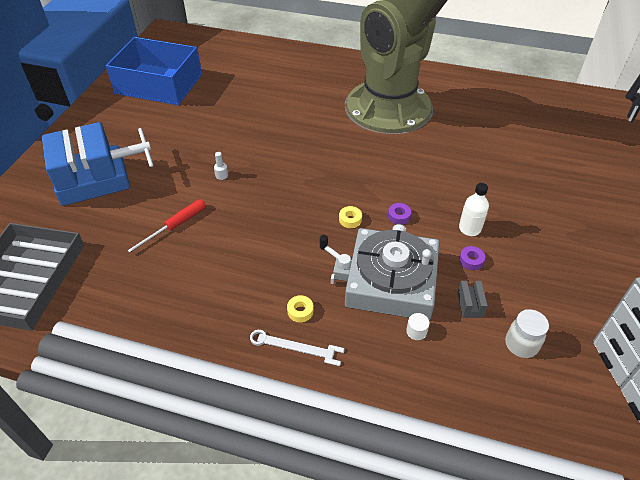

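The top view shows the table at about (268,239), with the stud at (242,238) on its left (+y) side and the blank at (266,236) on the spigot. The lever hub is at (309,235), its grip at (327,243), and the plunger boss at (272,278).
Look-alikes of the blank are the yellow rings at (330,193) and (318,296) and the purple rings at (210,280) and (277,313). The blank is the grey ring on the spigot. The stud could be confused with the slug at (242,200) or the corner screws. I'll check with a crop.

```bash
python3 - <<'E'
from h import *
im=cv2.imread("pics/top0.png")[190:295,220:345]; cv2.imwrite("pics/crop0.png",cv2.resize(im,None,fx=5.6,fy=5.6,interpolation=cv2.INTER_CUBIC))
E
```

```text
(no output)
```

View pics/crop0.png

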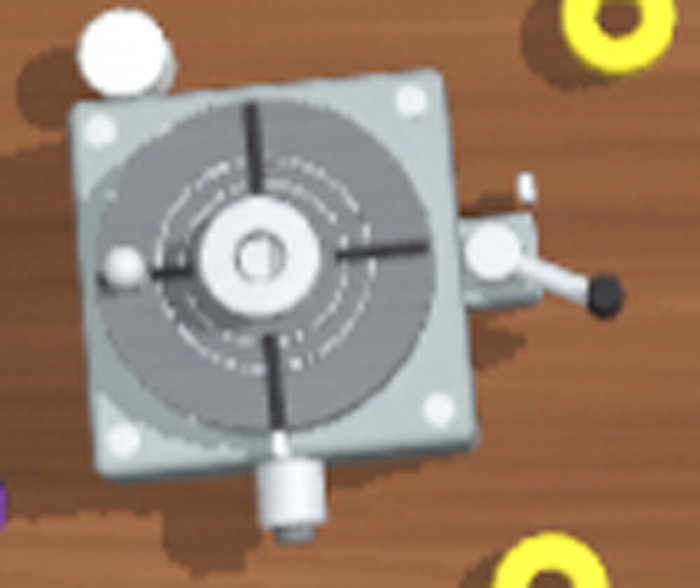

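The crop shows the stud's ball at crop (124,266), the plate centre at (267,266), the hub at (492,250), the grip top at (605,295) and the locked-stop pin at (527,187). The grey blank sits on the spigot at (260,257).

```bash
python3 - <<'E'
from h import *
P={}
for n,u,v,z in(("stud",124,266,.102),("dial",267,265.5,.076),("slotL",97,274,.076),("slotR",428,245,.076),("hub",492,250,.050),("grip",605,295,.074),("slug",124,52,.035),("blank",260,257,.096)):
    p=plane("top0",220+(u+.5)/5.6-.5,190+(v+.5)/5.6-.5,z); P[n]=p; print(n,p.round(4), proj("scene0",p).round(1))
d=P["stud"]-P["dial"]; print("stud r,ang",np.hypot(*d[:2]),np.degrees(np.arctan2(d[1],d[0])))
d=P["hub"]-P["dial"]; print("hub r,ang",np.hypot(*d[:2]),np.degrees(np.arctan2(d[1],d[0])))
d=P["grip"]-P["hub"]; print("grip r,ang",np.hypot(*d[:2]),np.degrees(np.arctan2(d[1],d[0])))
print(cv2.imread("pics/scene0.png").shape)
im=cv2.imread("pics/scene0.png")[215:330,310:460]; cv2.imwrite("pics/crop1.png",cv2.resize(im,None,fx=5,fy=5,interpolation=cv2.INTER_CUBIC))
E
```

```text
stud [0.585  0.1862 0.102 ] [425.8 253.2]
dial [0.5889 0.1274 0.076 ] [393.8 256.6]
slotL [0.5858 0.2022 0.076 ] [432.  263.8]
slotR [0.5974 0.0565 0.076 ] [357.6 252. ]
hub [0.5992 0.0293 0.05  ] [343.6 258. ]
grip [ 0.5747 -0.0212  0.074 ] [322.9 236.1]
slug [0.695 0.198 0.035] [417.7 320.8]
blank [0.5894 0.1282 0.096 ] [395.2 250.3]
stud r,ang 0.05899968490208599 93.72489656371404
hub r,ang 0.09863044052275553 -84.00302342691646
grip r,ang 0.056111753794640465 -115.83443941956706
(480, 640, 3)
```

View pics/crop1.png

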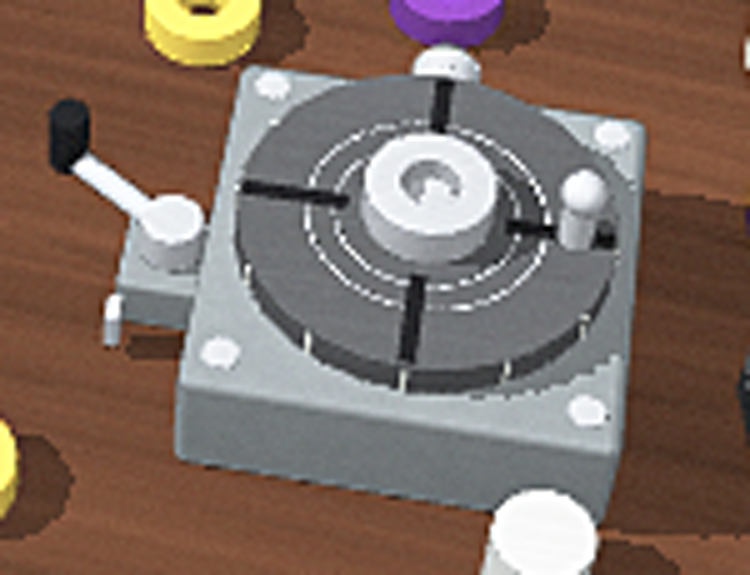

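The scene crop agrees with the top view: ball at scene (427,253), hub at (345,259), grip at (324,236). I'll approach behind the stud on its -x side with the fingers shut. The tool's -x face will do the pushing.

```bash
cat >> h.py <<'E'
C=np.array([.5889,.1274])
def rel(P,head):  # tool mm shift + turn about tool z so that tool x heads 'head' deg
    s=status.state(); Rm=R.from_quat(s["orientation"]).as_matrix()
    h=np.degrees(np.arctan2(Rm[1,0],Rm[0,0])); a=-(head-h); a=(a+180)%360-180
    return np.r_[tool(P),a].round(1)
def arc(th,z=.259,off=.020): # finger pushing the stud clockwise when stud is at th deg
    t=np.radians(th); r=np.array([np.cos(t),np.sin(t)]); push=np.array([r[1],-r[0]])
    return np.r_[C+.058*r-off*push,z], th+90
E
python3 - <<'E'
from h import *
p,h=arc(95,.33,.042); print(p,h,rel(p,h)); p[2]=.259; print(rel(p,h))
E
```

```text
[0.54200479 0.18151875 0.33      ] 185 [-411.5 -228.1   74.3  -30.4]
[-411.5 -227.9  145.3  -30.4]
```

```bash
python3 -m handwheel '[[-33,-18,6,0,0,-3,-1],[-66,-36,12,0,0,-6,-1],[-100,-55,18,0,0,-8,-1],[-133,-74,24,0,0,-10,-1],[-166,-92,30,0,0,-13,-1],[-200,-111,36,0,0,-15,-1],[-235,-130,42,0,0,-18,-1],[-270,-150,49,0,0,-20,-1],[-305,-169,55,0,0,-23,-1],[-340,-189,61,0,0,-25,-1],[-376,-208,68,0,0,-28,-1],[-411,-228,74,0,0,-30,-1]]' 20; python3 - <<'E'
from h import *
p,h=arc(95,.33,.042); print(rel(p,h)); p[2]=.259; print(rel(p,h), status.state()["joints"].round(2))
E
```

```text
t: 1.1
eef_pos: [0.5425, 0.1802, 0.3301]
orientation: [-0.041, 0.999, -0.0, -0.0]
ft_force: [0.6, -0.1, -0.3]
width: -0.0001
grip_force: 0.0
[ 0.4  1.4  0.1 -0.3]
[ 0.3  1.4 71.1 -0.3] [-0.16  0.5  -0.31  1.75  0.19  0.92  1.1 ]
```

```bash
python3 -m handwheel '[[0,1,18,0,0,0,-1],[0,1,36,0,0,0,-1],[0,1,54,0,0,0,-1],[0,1,71,0,0,0,-1],[-4,1,71,0,0,0,-1],[-8,1,71,0,0,0,-1],[-11,1,71,0,0,0,-1],[-13,1,71,0,0,0,-1],[-13,1,71,0,0,0,-1]]'; python3 - <<'E'
from h import *
a=grab("wrist","w1"); b=grab("top","top1")
b=cv2.resize(b[185:300,210:340],None,fx=4,fy=4,interpolation=cv2.INTER_CUBIC)
a=cv2.resize(a,(280,210)); 
o=np.zeros((460,800,3),np.uint8); o[:,:520]=b; o[:210,520:]=a; cv2.imwrite("pics/v1.png",o[:,:,::-1])
for th in(95,80,75): print(th,arc(th)[0],rel(*arc(th)))
E
```

```text
t: 1.85
eef_pos: [0.5554, 0.1843, 0.2607]
orientation: [-0.04, 0.999, 0.0, 0.001]
ft_force: [-0.4, 0.2, -0.0]
width: 0.0001
grip_force: 0.0
95 [0.56392107 0.18343618 0.259     ] [-9.1 -1.5  1.4 -0.4]
80 [0.57927544 0.18799181 0.259     ] [-24.8   1.8   1.4  14.6]
75 [0.58459299 0.18860008 0.259     ] [-30.1   2.    1.4  19.6]
```

View pics/v1.png

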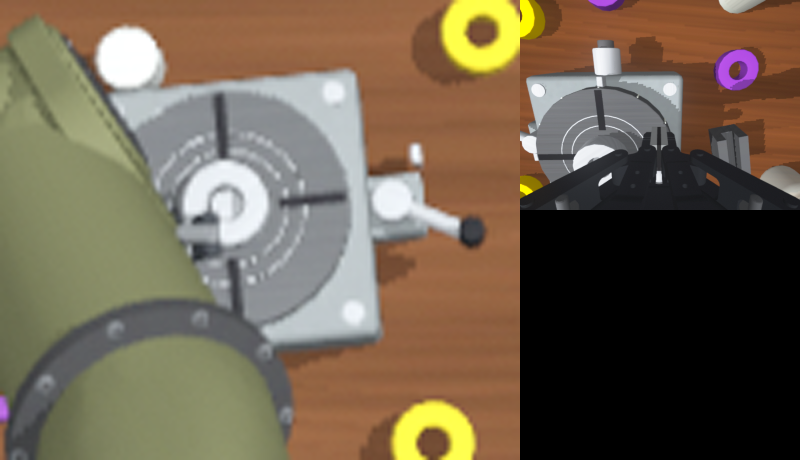

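The top view is blocked by the arm; the wrist view shows the shut fingers just behind the stud. The plate is untouched, with its slots where they were. I'll push the first click slowly and watch with the scene camera.

```bash
python3 -m handwheel '[[-4,-1,1,0,0,0,-1],[-7,-1,1,0,0,0,-1],[-9,-1,1,0,0,0,-1],[-11,-1,1,0,0,2,-1],[-13,0,1,0,0,4,-1],[-15,0,1,0,0,5,-1],[-17,0,1,0,0,7,-1],[-19,1,1,0,0,9,-1],[-21,1,1,0,0,11,-1],[-23,1,1,0,0,13,-1],[-24,1,1,0,0,14,-1],[-24,1,1,0,0,14,-1]]'; cat >> h.py <<'E'
def look(f):
    a=grab("scene",f); b=a[215:330,310:460]; cv2.imwrite(f"pics/{f}c.png",cv2.resize(b,None,fx=5,fy=5,interpolation=cv2.INTER_CUBIC)[:,:,::-1])
    for k in range(0,13):
        th=95-k*15; t=np.radians(th); q=proj(f,[C[0]+.058*np.cos(t),C[1]+.058*np.sin(t),.102]); print(k/2,((q-[310,215])*5).round(),end=" ")
    print()
E
python3 - <<'E'
from h import *
look("s1")
for th in(80,70,65,60,50): print(th,rel(*arc(th)))
E
```

```text
t: 2.95
eef_pos: [0.5774, 0.1879, 0.2585]
orientation: [0.082, 0.997, 0.0, -0.001]
ft_force: [-5.2, 1.4, 3.1]
width: -0.0002
grip_force: 2.7
0.0 [577. 188.] 0.5 [569. 217.] 1.0 [550. 243.] 1.5 [523. 264.] 2.0 [489. 278.] 2.5 [449. 284.] 3.0 [409. 282.] 3.5 [369. 272.] 4.0 [334. 254.] 4.5 [305. 230.] 5.0 [286. 203.] 5.5 [276. 173.] 6.0 [276. 143.] 
80 [-1.8  0.4 -0.5  0.6]
70 [-12.2   2.9  -0.6  10.6]
65 [-17.6   3.4  -0.6  15.6]
60 [-22.9   3.5  -0.6  20.6]
50 [-33.5   2.3  -0.6  30.6]
```

View pics/s1c.png

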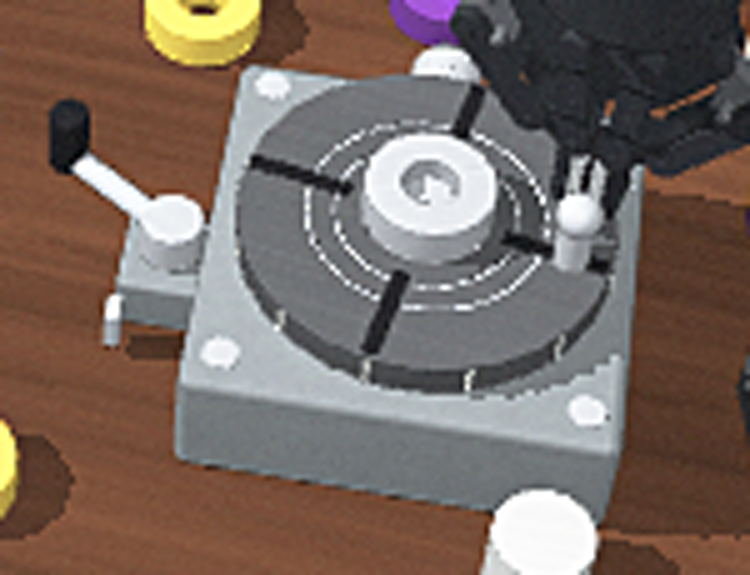

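The ball at crop (579,215) is just short of half a click, and the contact model fits within about 1°. I'll push a few degrees further so it snaps.

```bash
python3 -m handwheel '[[-2,0,0,0,0,1,-1],[-3,1,0,0,0,2,-1],[-4,1,0,0,0,3,-1],[-5,1,0,0,0,4,-1],[-6,2,0,0,0,5,-1],[-7,2,0,0,0,6,-1],[-7,2,0,0,0,6,-1],[-7,2,0,0,0,6,-1]]'; python3 - <<'E'
from h import *
look("s2")
for th in(75,70,65,60,55,50,45,40): print(th,rel(*arc(th)))
E
```

```text
t: 3.67
eef_pos: [0.5858, 0.1877, 0.2587]
orientation: [0.134, 0.991, -0.0, 0.0]
ft_force: [0.9, -0.2, -0.5]
width: 0.0003
grip_force: 0.0
0.0 [577. 188.] 0.5 [569. 217.] 1.0 [550. 243.] 1.5 [523. 264.] 2.0 [489. 278.] 2.5 [449. 284.] 3.0 [409. 282.] 3.5 [369. 272.] 4.0 [334. 254.] 4.5 [305. 230.] 5.0 [286. 203.] 5.5 [276. 173.] 6.0 [276. 143.] 
75 [ 1.3  0.6 -0.3 -0.4]
70 [-3.8  2.1 -0.3  4.6]
65 [-9.   3.2 -0.3  9.6]
60 [-14.3   3.9  -0.3  14.6]
55 [-19.7   4.1  -0.3  19.6]
50 [-25.    3.8  -0.3  24.6]
45 [-30.3   3.   -0.3  29.6]
40 [-35.5   1.8  -0.3  34.6]
```

View pics/s2c.png

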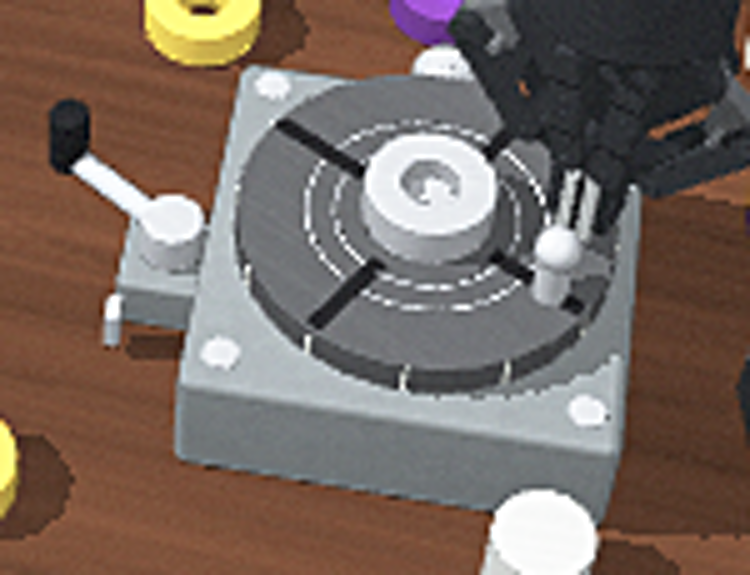

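One click is done: the ball is at (559,246), against a predicted (558,245), and it snapped ahead of the finger. Next is the second click, to about 20° past the stop.

```bash
python3 -m handwheel '[[-4,2,0,0,0,5,-1],[-9,3,0,0,0,10,-1],[-12,4,0,0,0,12,-1],[-14,4,0,0,0,15,-1],[-16,4,0,0,0,17,-1],[-18,4,0,0,0,19,-1],[-20,4,0,0,0,20,-1],[-22,4,0,0,0,22,-1],[-24,4,0,0,0,24,-1],[-26,4,0,0,0,26,-1],[-28,3,0,0,0,27,-1],[-29,3,0,0,0,28,-1]]'; python3 -m handwheel '[[0,0,0,0,0,0,-1],[0,0,0,0,0,0,-1],[0,0,0,0,0,0,-1]]';  python3 - <<'E'
from h import *
look("s3")
for th in(45,40,35,30,25,20,15,10): print(th,rel(*arc(th)))
print(status.state()["joints"].round(2))
# white ball check: bright blob nearest predictions, and white tick marks on rim
E
```

```text
t: 4.72
eef_pos: [0.6141, 0.1834, 0.2587]
orientation: [0.37, 0.929, 0.0, -0.0]
ft_force: [0.8, 0.3, 0.3]
width: 0.0
grip_force: 0.0
t: 4.97
eef_pos: [0.6145, 0.1827, 0.2587]
orientation: [0.37, 0.929, -0.0, 0.0]
ft_force: [-0.3, 0.5, -0.2]
width: -0.0
grip_force: 0.0
0.0 [577. 188.] 0.5 [569. 217.] 1.0 [550. 243.] 1.5 [523. 264.] 2.0 [489. 278.] 2.5 [449. 284.] 3.0 [409. 282.] 3.5 [369. 272.] 4.0 [334. 254.] 4.5 [305. 230.] 5.0 [286. 203.] 5.5 [276. 173.] 6.0 [276. 143.] 
45 [-1.1  0.8 -0.3  1.6]
40 [-6.2  2.1 -0.3  6.6]
35 [-11.5   3.1  -0.3  11.6]
30 [-16.8   3.5  -0.3  16.6]
25 [-22.2   3.5  -0.3  21.6]
20 [-27.5   3.1  -0.3  26.6]
15 [-32.8   2.1  -0.3  31.6]
10 [-38.    0.7  -0.3  36.6]
[-0.3   0.66 -0.05  1.64  0.04  0.84  0.45]
```

View pics/s3c.png

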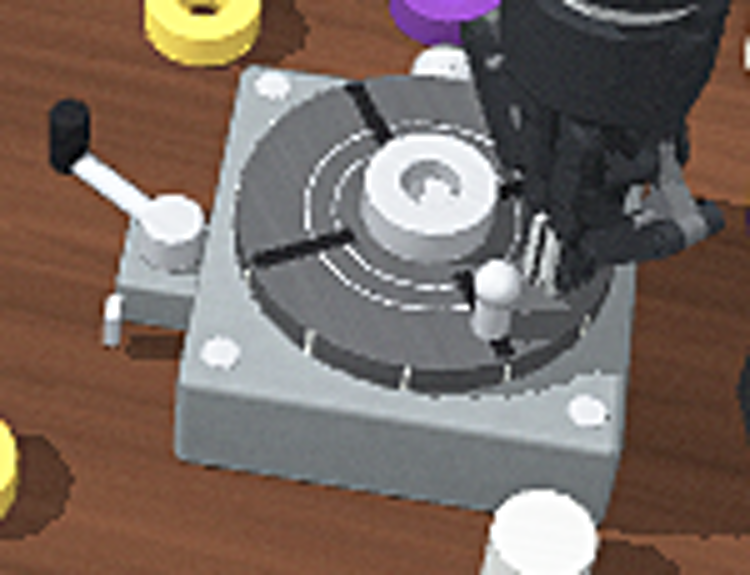

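Two clicks are done (ball at (498,281), predicted (497,280)). For the third I'll check the ball numerically.

```bash
python3 -m handwheel '[[-6,2,0,0,0,6,-1],[-11,3,0,0,0,11,-1],[-14,3,0,0,0,14,-1],[-16,3,0,0,0,16,-1],[-18,3,0,0,0,18,-1],[-20,3,0,0,0,20,-1],[-22,3,0,0,0,22,-1],[-24,3,0,0,0,23,-1],[-26,3,0,0,0,25,-1],[-28,3,0,0,0,27,-1],[-30,3,0,0,0,29,-1],[-31,2,0,0,0,30,-1]]'; python3 -m handwheel '[[0,0,0,0,0,0,-1],[0,0,0,0,0,0,-1],[0,0,0,0,0,0,-1]]';  cat >> h.py <<'E'
def ball(f):
    a=cv2.imread(f"pics/{f}.png"); t=cv2.imread("pics/s3.png")[266:277,404:415]
    r=cv2.matchTemplate(a[215:330,310:460],t,cv2.TM_CCOEFF_NORMED); _,v,_,l=cv2.minMaxLoc(r); print("ball crop px",(l[0]+5.5)*5,(l[1]+5.5)*5,round(v,2))
E
python3 - <<'E'
from h import *
look("s4"); ball("s2"); ball("s4")
for th in(15,10,5,0,-5,-10,-12,-14,-15): print(th,rel(*arc(th)))
print(status.state()["joints"].round(2))
E
```

```text
t: 6.02
eef_pos: [0.6382, 0.1634, 0.2587]
orientation: [0.598, 0.801, 0.0, 0.0]
ft_force: [-0.2, -0.1, 0.6]
width: -0.0
grip_force: 0.0
t: 6.27
eef_pos: [0.6383, 0.1628, 0.2587]
orientation: [0.598, 0.802, -0.0, 0.0]
ft_force: [0.6, 0.3, 0.5]
width: 0.0001
grip_force: 0.0
0.0 [577. 188.] 0.5 [569. 217.] 1.0 [550. 243.] 1.5 [523. 264.] 2.0 [489. 278.] 2.5 [449. 284.] 3.0 [409. 282.] 3.5 [369. 272.] 4.0 [334. 254.] 4.5 [305. 230.] 5.0 [286. 203.] 5.5 [276. 173.] 6.0 [276. 143.] 
ball crop px 557.5 247.5 0.81
ball crop px 417.5 287.5 0.91
15 [-1.5  1.1 -0.3  1.6]
10 [-6.7  2.4 -0.3  6.6]
5 [-12.    3.4  -0.3  11.6]
0 [-17.3   3.8  -0.3  16.6]
-5 [-22.7   3.8  -0.3  21.6]
-10 [-28.    3.3  -0.3  26.6]
-12 [-30.1   3.   -0.3  28.6]
-14 [-32.2   2.6  -0.3  30.6]
-15 [-33.3   2.4  -0.3  31.6]
[-0.35  0.69  0.1   1.59 -0.09  0.87  0.08]
```

Three clicks (ball at (417,287)). Now the fourth and last click, then a small back-off.

```bash
python3 -m handwheel '[[-6,2,0,0,0,6,-1],[-12,3,0,0,0,11,-1],[-14,4,0,0,0,14,-1],[-16,4,0,0,0,16,-1],[-18,4,0,0,0,18,-1],[-20,4,0,0,0,20,-1],[-22,4,0,0,0,21,-1],[-24,4,0,0,0,23,-1],[-26,4,0,0,0,25,-1],[-28,3,0,0,0,27,-1],[-30,3,0,0,0,28,-1],[-31,3,0,0,0,29,-1]]'; python3 -m handwheel '[[0,0,0,0,0,0,-1],[0,0,0,0,0,0,-1],[0,0,0,0,0,0,-1],[4,0,0,0,0,0,-1],[8,0,0,0,0,0,-1]]'; python3 - <<'E'
from h import *
look("s5"); ball("s5")
E
```

```text
t: 7.32
eef_pos: [0.6501, 0.1335, 0.2587]
orientation: [0.78, 0.626, -0.0, 0.001]
ft_force: [-0.2, -0.5, -0.2]
width: -0.0002
grip_force: 0.0
t: 7.73
eef_pos: [0.6518, 0.1421, 0.2587]
orientation: [0.78, 0.626, -0.0, 0.0]
ft_force: [-0.7, 0.3, 0.3]
width: -0.0001
grip_force: 0.0
0.0 [577. 188.] 0.5 [569. 217.] 1.0 [550. 243.] 1.5 [523. 264.] 2.0 [489. 278.] 2.5 [449. 284.] 3.0 [409. 282.] 3.5 [369. 272.] 4.0 [334. 254.] 4.5 [305. 230.] 5.0 [286. 203.] 5.5 [276. 173.] 6.0 [276. 143.] 
ball crop px 342.5 257.5 0.8
```

View pics/s5c.png

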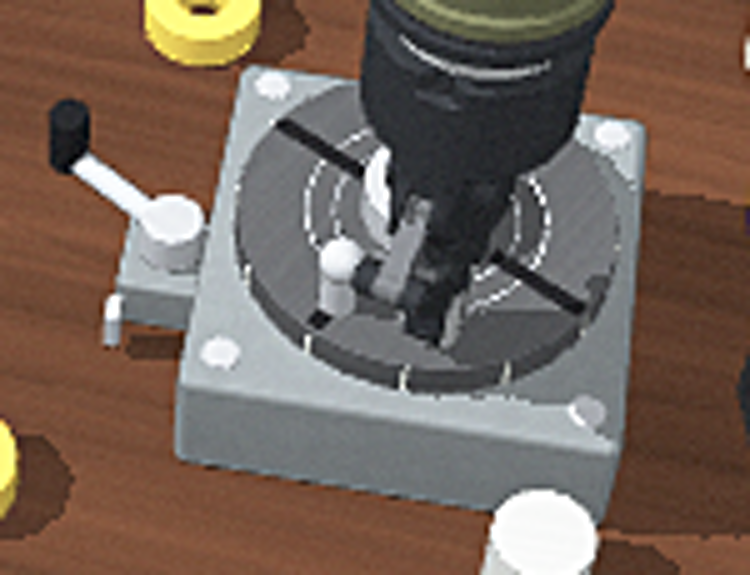

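Four clicks: the ball at (341,259) matches the predicted (342,256), and the blank is still on the spigot. I'll retreat up and go to the lever grip's -x side, with the tool's -x face as the pusher again.

```bash
cat >> h.py <<'E'
H=np.array([.5992,.0293])
def lev(phi,z=.225,off=.0195): # finger pushing grip anticlockwise at lever heading phi
    t=np.radians(phi); r=np.array([np.cos(t),np.sin(t)]); push=np.array([-r[1],r[0]])
    return np.r_[H+.055*r-off*push,z], phi+90+180
E
python3 -m handwheel '[[8,0,-15,0,0,0,-1],[8,0,-40,0,0,0,-1],[8,0,-80,0,0,0,-1],[8,0,-80,0,0,0,-1]]'; python3 - <<'E'
from h import *
print(rel(*lev(-116,.34,.045)))
E
```

```text
t: 8.12
eef_pos: [0.6552, 0.1504, 0.3461]
orientation: [0.779, 0.627, 0.005, 0.002]
ft_force: [2.4, 0.3, 2.4]
width: -0.0001
grip_force: 0.0
[-173.2  -85.4    4.5  -76.4]
```

```bash
python3 -m handwheel '[[-15,-7,0,0,0,-6,-1],[-30,-15,0,0,0,-13,-1],[-46,-22,0,0,0,-20,-1],[-62,-30,0,0,0,-27,-1],[-78,-38,0,0,0,-34,-1],[-94,-46,0,0,0,-41,-1],[-110,-54,0,0,0,-48,-1],[-126,-62,0,0,0,-55,-1],[-142,-70,0,0,0,-62,-1],[-158,-78,0,0,0,-69,-1],[-173,-85,0,0,0,-76,-1],[-173,-85,0,0,0,-76,-1]]'; python3 - <<'E'
from h import *
s=grab("top","top2"); cv2.imwrite("pics/x.png",s)
print(rel(*lev(-116,.225,.045)),rel(*lev(-116)),status.state()["joints"].round(2))
look("s6"); ball("s6")
E
```

```text
t: 9.12
eef_pos: [0.5316, -0.0037, 0.3389]
orientation: [0.227, 0.974, -0.001, -0.0]
ft_force: [0.1, -0.1, -0.2]
width: -0.0003
grip_force: 0.0
[ -0.9   2.5 114.   -0.6] [-26.4   2.7 114.   -0.6] [ 0.02  0.43 -0.09  1.84  0.05  0.88  1.01]
0.0 [577. 188.] 0.5 [569. 217.] 1.0 [550. 243.] 1.5 [523. 264.] 2.0 [489. 278.] 2.5 [449. 284.] 3.0 [409. 282.] 3.5 [369. 272.] 4.0 [334. 254.] 4.5 [305. 230.] 5.0 [286. 203.] 5.5 [276. 173.] 6.0 [276. 143.] 
ball crop px 342.5 257.5 0.83
```

```bash
python3 -m handwheel '[[0,2,25,0,0,0,-1],[0,2,50,0,0,0,-1],[0,2,75,0,0,0,-1],[0,2,95,0,0,0,-1],[0,2,108,0,0,0,-1],[0,2,114,0,0,0,-1],[0,2,114,0,0,0,-1],[-8,2,114,0,0,0,-1],[-15,2,114,0,0,0,-1],[-20,2,114,0,0,0,-1],[-20,2,114,0,0,0,-1]]'; python3 - <<'E'
from h import *
look("s7")
for p in(-116,-110,-104,-98,-92,-86,-80,-74,-68,-62,-56,-50,-47): print(p,rel(*lev(p)))
E
```

```text
t: 10.13
eef_pos: [0.5536, -0.0087, 0.2256]
orientation: [0.229, 0.973, 0.0, 0.002]
ft_force: [0.2, -0.2, -1.0]
width: 0.0001
grip_force: 0.0
0.0 [577. 188.] 0.5 [569. 217.] 1.0 [550. 243.] 1.5 [523. 264.] 2.0 [489. 278.] 2.5 [449. 284.] 3.0 [409. 282.] 3.5 [369. 272.] 4.0 [334. 254.] 4.5 [305. 230.] 5.0 [286. 203.] 5.5 [276. 173.] 6.0 [276. 143.] 
-116 [-5.6 -0.7  0.4 -0.5]
-110 [-11.5  -2.4   0.4  -6.5]
-104 [-17.5  -3.5   0.4 -12.5]
-98 [-23.6  -3.9   0.4 -18.5]
-92 [-29.7  -3.7   0.4 -24.5]
-86 [-35.7  -2.8   0.4 -30.5]
-80 [-41.7  -1.4   0.4 -36.5]
-74 [-47.4   0.7   0.4 -42.5]
-68 [-52.9   3.4   0.5 -48.5]
-62 [-58.1   6.6   0.5 -54.5]
-56 [-62.9  10.4   0.5 -60.5]
-50 [-67.3  14.6   0.5 -66.5]
-47 [-69.3  16.9   0.5 -69.5]
```

View pics/s7c.png

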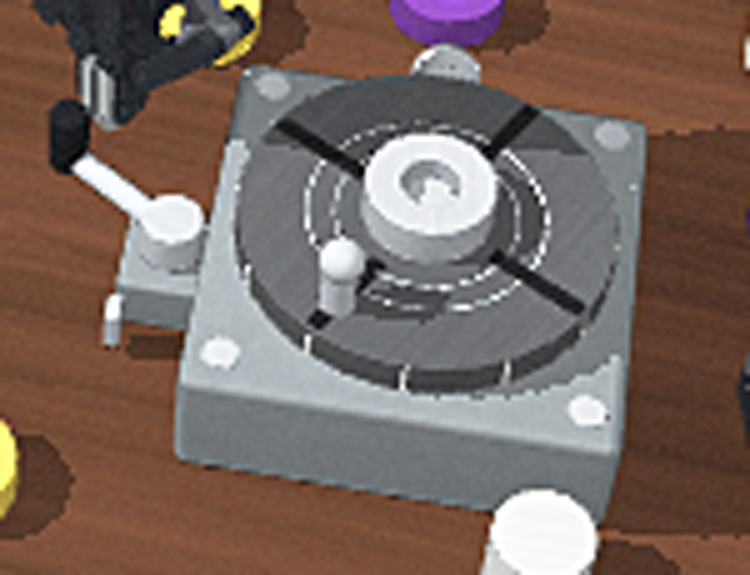

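The view shows the fingertip just behind the black grip at (70,130), and the stud still in stop four. That was my tenth picture, so from here I'll check by numbers. I'll swing the lever along the arc.

```bash
python3 -m handwheel '[[-3,-1,0,0,0,0,-1],[-6,-1,0,0,0,-1,-1],[-9,-2,0,0,0,-4,-1],[-12,-2,0,0,0,-7,-1],[-15,-3,0,0,0,-10,-1],[-18,-4,0,0,0,-13,-1],[-21,-4,0,0,0,-16,-1],[-24,-4,0,0,0,-19,-1],[-27,-4,0,0,0,-22,-1],[-30,-4,0,0,0,-25,-1],[-33,-3,0,0,0,-28,-1],[-36,-3,0,0,0,-31,-1]]'; python3 - <<'E'
from h import *
for p in(-86,-80,-74,-68,-62,-59,-56,-53,-50,-47): print(p,rel(*lev(p)))
E
```

```text
t: 11.18
eef_pos: [0.5824, -0.0269, 0.2246]
orientation: [-0.041, 0.999, -0.0, -0.001]
ft_force: [-1.2, 0.6, 0.6]
width: 0.0
grip_force: 0.9
-86 [-1.1 -0.1 -0.4  0.8]
-80 [-7.  -1.9 -0.5 -5.2]
-74 [-13.   -3.1  -0.5 -11.2]
-68 [-19.   -3.7  -0.5 -17.2]
-62 [-25.1  -3.6  -0.5 -23.2]
-59 [-28.2  -3.3  -0.5 -26.2]
-56 [-31.2  -2.9  -0.5 -29.2]
-53 [-34.2  -2.3  -0.5 -32.2]
-50 [-37.2  -1.6  -0.5 -35.2]
-47 [-40.1  -0.6  -0.5 -38.2]
```

```bash
python3 -m handwheel '[[-4,-1,0,0,0,-3,-1],[-7,-2,0,0,0,-6,-1],[-10,-3,0,0,0,-9,-1],[-13,-3,0,0,0,-12,-1],[-16,-4,0,0,0,-15,-1],[-19,-4,0,0,0,-18,-1],[-22,-4,0,0,0,-21,-1],[-25,-4,0,0,0,-24,-1],[-28,-3,0,0,0,-27,-1],[-31,-3,0,0,0,-30,-1],[-33,-2,0,0,0,-32,-1],[-35,-2,0,0,0,-34,-1]]'; python3 - <<'E'
from h import *
for p in(-50,-47,-44): print(p,rel(*lev(p)))
print(status.state()["joints"].round(2))
E
```

```text
t: 12.18
eef_pos: [0.6176, -0.0265, 0.2245]
orientation: [-0.331, 0.944, -0.0, -0.001]
ft_force: [-2.7, -0.8, -0.2]
width: -0.0002
grip_force: 0.8
-50 [-2.3 -0.3 -0.5 -1.3]
-47 [-5.2 -1.2 -0.5 -4.3]
-44 [-8.2 -1.9 -0.5 -7.3]
[ 0.25  0.7  -0.41  1.73  0.37  0.79  1.91]
```

Force is still just friction. I'll creep to the stop in small steps until the force rises.

```bash
python3 -m handwheel '[[-1,0,0,0,0,-1,-1],[-2,0,0,0,0,-1,-1],[-3,0,0,0,0,-2,-1],[-4,-1,0,0,0,-3,-1],[-4,-1,0,0,0,-3,-1]]'; python3 -m handwheel '[[-1,0,0,0,0,-1,-1],[-1,0,0,0,0,-1,-1]]'; python3 -m handwheel '[[-1,0,0,0,0,-1,-1],[-1,0,0,0,0,-1,-1]]'
```

```text
t: 12.6
eef_pos: [0.6205, -0.0253, 0.2244]
orientation: [-0.355, 0.935, -0.0, -0.002]
ft_force: [-5.5, -4.6, 3.6]
width: 0.0001
grip_force: 3.6
t: 12.77
eef_pos: [0.6208, -0.0253, 0.2244]
orientation: [-0.363, 0.932, -0.001, -0.003]
ft_force: [-6.8, -5.6, 4.8]
width: 0.0001
grip_force: 4.7
t: 12.93
eef_pos: [0.6212, -0.0252, 0.2244]
orientation: [-0.371, 0.929, -0.001, -0.004]
ft_force: [-9.2, -8.0, 6.4]
width: 0.0001
grip_force: 5.9
```

The force has risen to 12 N with no advance, at the pose predicted for the locked stop. I'll back off and lift away.

```bash
python3 -m handwheel '[[4,0,0,0,0,0,-1],[10,0,0,0,0,0,-1],[18,0,0,0,0,0,-1],[25,0,0,0,0,0,-1],[25,0,-25,0,0,0,-1],[25,0,-60,0,0,0,-1],[25,0,-95,0,0,0,-1],[25,0,-130,0,0,0,-1],[60,0,-160,0,0,0,-1],[100,0,-160,0,0,0,-1],[140,0,-160,0,0,0,-1],[140,0,-160,0,0,0,-1]]'; python3 - <<'E'
from h import *
look("s8"); ball("s8")
a=cv2.imread("pics/s8.png"); b=cv2.imread("pics/s5.png")
for n,im in(("before",b),("after",a)):
    m=(im.max(2)<60).astype(np.uint8); m[:, :315]=0; m[:,352:]=0; m[:222]=0; m[285:]=0
    k,_,st,c=cv2.connectedComponentsWithStats(m); print(n,[(c[i].round(1),st[i,4]) for i in range(1,k) if st[i,4]>15])
for phi in(-116,-50,-47,-44): t=np.radians(phi); print(phi,proj("s8",[H[0]+.055*np.cos(t),H[1]+.055*np.sin(t),.058]).round(1))
# bystanders: change between first and last scene picture, outside the table
d=cv2.absdiff(cv2.imread("pics/scene0.png"),a).max(2)>60; d[:,:]=cv2.morphologyEx(d.astype(np.uint8),cv2.MORPH_OPEN,np.ones((3,3)))
k,_,st,c=cv2.connectedComponentsWithStats(d.astype(np.uint8)); print([(c[i].round(),st[i,4]) for i in range(1,k)])
E
```

```text
t: 13.93
eef_pos: [0.5165, -0.1259, 0.3848]
orientation: [-0.367, 0.93, -0.002, -0.003]
ft_force: [-1.7, -0.7, -2.0]
width: 0.0001
grip_force: 0.0
0.0 [577. 188.] 0.5 [569. 217.] 1.0 [550. 243.] 1.5 [523. 264.] 2.0 [489. 278.] 2.5 [449. 284.] 3.0 [409. 282.] 3.5 [369. 272.] 4.0 [334. 254.] 4.5 [305. 230.] 5.0 [286. 203.] 5.5 [276. 173.] 6.0 [276. 143.] 
ball crop px 342.5 257.5 0.83
before [(array([323.3, 241.4]), np.int32(97))]
after [(array([318.9, 263.8]), np.int32(117))]
-116 [323.4 241.5]
-50 [318.6 264.2]
-47 [319.3 265.2]
-44 [319.9 266.2]
[(array([274.,  20.]), np.int32(1806)), (array([369.,   2.]), np.int32(53)), (array([383.,   3.]), np.int32(46)), (array([435.,   4.]), np.int32(177)), (array([382.,  50.]), np.int32(36)), (array([279., 112.]), np.int32(2765)), (array([254.,  75.]), np.int32(12)), (array([635.,  93.]), np.int32(249)), (array([630., 115.]), np.int32(21)), (array([252., 123.]), np.int32(41)), (array([466., 213.]), np.int32(288)), (array([398., 235.]), np.int32(21)), (array([327., 246.]), np.int32(171)), (array([408., 244.]), np.int32(9)), (array([380., 248.]), np.int32(9)), (array([360., 252.]), np.int32(9)), (array([426., 253.]), np.int32(48)), (array([374., 254.]), np.int32(9)), (array([322., 264.]), np.int32(175)), (array([423., 260.]), np.int32(9)), (array([431., 263.]), np.int32(9)), (array([378., 266.]), np.int32(31)), (array([384., 268.]), np.int32(9)), (array([420., 273.]), np.int32(9)), (array([392., 282.]), np.int32(26))]
```

```bash
python3 - <<'E'
from h import *
grab("top","top3")
for f in("scene0","s6","s8"):
    im=cv2.imread(f"pics/{f}.png")[178:240,455:495]; g=im.max(2); 
    print(f,"cap",np.argwhere(g<45).mean(0).round(1),(g<45).sum(),"white",np.argwhere(im.min(2)>170).mean(0).round(1),(im.min(2)>170).sum())
for f in("top0","top3"):
    im=cv2.imread(f"pics/{f}.png"); m=(im.max(2)<60).astype(np.uint8); m[:,:309]=0; m[:,345:]=0; m[:205]=0; m[260:]=0
    k,_,st,c=cv2.connectedComponentsWithStats(m)
    for i in range(1,k):
        if st[i,4]>8:
            p=plane(f,*c[i],.066)[:2]-H; print(f,c[i].round(1),st[i,4],np.hypot(*p).round(4),np.degrees(np.arctan2(p[1],p[0])).round(1))
    w=im[295:335,190:235]; print("bottle top-view cap",np.argwhere(w.max(2)<45).mean(0).round(1))
E
```

```text
scene0 cap [11.8 26.1] 74 white [36.7 18.4] 896
s6 cap [11.5 26.1] 83 white [36.5 18.5] 867
s8 cap [10.7 26.1] 123 white [36.3 21.6] 632
bottle top-view cap [nan nan]
bottle top-view cap [20.5 19. ]<stdin>:12: RuntimeWarning: Mean of empty slice.
  ret = um.true_divide(
```

The bottle hasn't moved: its cap is at the same pixel and only the arm's shadow fell on it. I'll check the lever angle once more from the top view.

```bash
python3 - <<'E'
from h import *
for f,(u,v) in(("top0",(328,243)),("top3",proj("top3",[H[0]+.0375,H[1]-.0402,.07]))):
    im=cv2.imread(f"pics/{f}.png"); u,v=int(u),int(v); w=im[v-7:v+8,u-7:u+8]
    g=cv2.GaussianBlur(w.max(2),(0,0),1); q=np.argwhere(w.max(2)<g.min()+30).mean(0); uv=(u-7+q[1],v-7+q[0])
    p=plane(f,*uv,.072)[:2]-H; print(f,np.round(uv,1),g.min(),np.hypot(*p).round(4),np.degrees(np.arctan2(p[1],p[0])).round(1))
    print(w.max(2)[::2,::2])
s=status.state(); print(s["t"],s["eef_pos"].round(3),s["joint_vel"].round(3).max())
E
```

```text
top0 [327.5 242.8] 61 0.0562 -116.9
[[151 151 151 151 151 151 151 151]
 [177 145 146 127 136 146 146 147]
 [240 235  92  67  66 149 150 150]
 [181 192  65  71  71 112 149 153]
 [156 150  39  65  60 134 154 156]
 [157 157 130  52  89 156 156 155]
 [151 151 150 150 150 150 149 150]
 [151 151 152 150 151 151 150 150]]
top3 [324.4 219.9] 58 0.0537 -53.4
[[146 147 146 147 146 147 147 147]
 [149 149 149 148 148 149 150 149]
 [146 146 146 145 145 144 144 145]
 [142 140 140 115  92 113 139 139]
 [145 145 140  64  70  69 134 144]
 [149 149 144  62  72  70 129 149]
 [150 150 166  99  47  44 150 150]
 [151 174 204 207  95 131 149 149]]
14.0333 [ 0.52  -0.121  0.385] 0.026
```

The lever reads -50° to -53°, where -47° is expected. That's within image error, but a firmer second push will settle whether it is on the stop.

```bash
python3 -m handwheel '[[-40,0,0,0,0,0,-1],[-80,0,0,0,0,0,-1],[-110,0,0,0,0,0,-1],[-115,0,30,0,0,0,-1],[-115,0,60,0,0,0,-1],[-115,0,95,0,0,0,-1],[-115,0,130,0,0,0,-1],[-115,0,150,0,0,0,-1],[-115,0,159,0,0,0,-1],[-115,0,159,0,0,0,-1],[-122,0,159,0,0,0,-1],[-128,0,159,0,0,0,-1]]'; python3 - <<'E'
from h import *
for p in(-53,-50,-47,-44): print(p,rel(*lev(p)))
E
```

```text
t: 15.03
eef_pos: [0.6157, -0.0302, 0.2274]
orientation: [-0.371, 0.929, -0.0, 0.001]
ft_force: [-0.1, 0.6, 0.7]
width: -0.0002
grip_force: 0.0
-53 [-3.4  2.1  2.4  6.6]
-50 [-6.1  0.8  2.4  3.6]
-47 [-9.  -0.3  2.4  0.6]
-44 [-11.9  -1.3   2.4  -2.4]
```

```bash
python3 -m handwheel '[[-4,0,0,0,0,0,-1],[-7,0,0,0,0,0,-1],[-9,0,0,0,0,0,-1],[-10,0,0,0,0,0,-1],[-10,0,0,0,0,0,-1]]'; python3 -m handwheel '[[-1,0,0,0,0,0,-1],[-2,0,0,0,0,0,-1],[-2,0,0,0,0,0,-1]]';python3 -m handwheel '[[-1,0,0,0,0,0,-1],[-2,0,0,0,0,0,-1],[-2,0,0,0,0,0,-1]]'
```

```text
t: 15.45
eef_pos: [0.6208, -0.0256, 0.2265]
orientation: [-0.37, 0.929, -0.001, -0.002]
ft_force: [-6.0, -4.9, 5.2]
width: -0.0
grip_force: 4.0
t: 15.7
eef_pos: [0.6214, -0.0253, 0.2263]
orientation: [-0.37, 0.929, -0.001, -0.003]
ft_force: [-10.4, -8.3, 7.6]
width: 0.0004
grip_force: 6.1
t: 15.95
eef_pos: [0.6219, -0.025, 0.2262]
orientation: [-0.37, 0.929, -0.002, -0.005]
ft_force: [-13.7, -10.8, 10.5]
width: 0.0005
grip_force: 8.3
```

It is a solid stop at the same place: 17 N with no movement, against about 2 N needed to move the lever. I'll retreat and hand in.

```bash
python3 -m handwheel '[[4,0,0,0,0,0,-1],[10,0,0,0,0,0,-1],[18,0,0,0,0,0,-1],[28,0,0,0,0,0,-1],[28,0,-25,0,0,0,-1],[28,0,-60,0,0,0,-1],[28,0,-95,0,0,0,-1],[28,0,-130,0,0,0,-1],[60,0,-160,0,0,0,-1],[100,0,-160,0,0,0,-1],[140,0,-160,0,0,0,-1],[140,0,-160,0,0,0,-1]]'; python3 - <<'E'
from h import *
look("s9"); ball("s9")
im=cv2.imread("pics/s9.png"); m=(im.max(2)<60).astype(np.uint8); m[:,:315]=0; m[:,352:]=0; m[:222]=0; m[285:]=0
k,_,st,c=cv2.connectedComponentsWithStats(m); print([(c[i].round(1),st[i,4]) for i in range(1,k) if st[i,4]>15])
print(ctrl.finish_job())
E
```

```text
t: 16.95
eef_pos: [0.5181, -0.1244, 0.3859]
orientation: [-0.367, 0.93, -0.002, -0.003]
ft_force: [-1.4, -0.4, -0.9]
width: 0.0002
grip_force: 0.0
0.0 [577. 188.] 0.5 [569. 217.] 1.0 [550. 243.] 1.5 [523. 264.] 2.0 [489. 278.] 2.5 [449. 284.] 3.0 [409. 282.] 3.5 [369. 272.] 4.0 [334. 254.] 4.5 [305. 230.] 5.0 [286. 203.] 5.5 [276. 173.] 6.0 [276. 143.] 
ball crop px 342.5 257.5 0.82
[(array([318.9, 263.8]), np.int32(117))]
the job is handed in; nothing more can be done
None
```

I pushed the plate clockwise four clicks, then pushed the lock lever to its locked stop, where it held firm at 17 N. The job was handed in at about 17 s with the arm clear and the blank left on its spigot; no verdict came back.

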